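Balance the rechargeable lamp bar on its desk stand

ROBOT

A 6-joint arm with a two-finger parallel gripper is mounted at the origin on the work surface. World frame = base frame: x ahead of the robot, y to its left, z up, the work surface at z = 0. Lengths are in m, angles in rad, forces in N, time in s.
With the tool pointing down it reaches from about 0.375 to 0.9 m from the base axis. Payload 3.1 kg.
Tool frame: the origin (TCP) lies midway between the tips of the shut fingers; the grasp point (between the pads) lies 19 mm behind it; z points along the fingers, y is the line along which they close (so a half turn about z gives the same grasp; the last joint's range is limited). The gripper opens to 87 mm and grips with 3 to 60 N. Pads are 19 mm wide; open, the fingers measure 117 mm over their backs; the gripper's body (75 mm by 190 mm) begins 51 mm behind the grasp point.
Start: joints at [1.002, 0.527, 1.433, -0, 1.181, -0.178], TCP at [0.237, 0.578, 0.223] pointing down, gripper open.
Joint ranges: [-3.08, 3.08], [-0.75, 2.2], [0.22, 2.44], [-1.43, 4.57], [0, 2.65], [-2.85, 2.85]. Speed limits (rad/s): [2.79, 2.79, 3.14, 3.14, 3.14, 3.14].

INTERFACE

Orientations are given as a unit quaternion [x, y, z, w].
In Python, from rig import status, imaging, order gives the robot as it stands.
- The arm moves only by the tool arm_command, never from a script. Its argument "deltas" is one flat list of numbers, 5 for each row, row after row: the opening, from -1 (shut) to 1 (fully open), so that 0 is half open, then the shift along the tool's x, y, z in m, then the turn about the tool's z in rad. In form: [gripper, tx, ty, tz, roll, gripper, tx, ty, tz, roll, ...]. A call has 1 to 12 rows; each row shifts and turns the commanded pose from where the row before left it, along the tool's axes as they then stand; what a row does not reach is not made up. A row lasts 1/8 s, in which the tool goes at most 62.5 mm and 10.7 degrees, less where a joint would pass 70% of its speed; a pose out of reach is approached as far as the arm can. A call with a gripper value outside its range is refused whole. The fingers move at their own pace and stop on an object; "newtons" is the grip in N (left out, the last holds). Time passes only in rows, so rows that do not move let the fingers close. It gives the time, the measured TCP pose, the force, the opening and the grip force at its end, in the units of the state.
- status.get_obs(): the state, without advancing time (a new reading comes with each control period).
- imaging.camera(name): name is "scene" or "top" or "wrist"; returns (picture, depth): 400x640x3 uint8, red, green, blue; 400x640 float32, m along the optical axis (not along the pixel's ray), 0 where there is no reading.
- imaging.camera_params(name): a dict with "intrinsics" (3x3 intrinsics, pixels), "k1" (the pictures are not rectified: a ray, as slopes to the right and down, at radius r is drawn at 1 + k1 r^2 times it, then the intrinsics apply), "camera_from_world" (4x4, takes a point from world to camera coordinates). Camera axes: x right, y up, looking along -z (the intrinsics and any distortion apply to the point x, -y, -z); pixel columns grow to the right and rows downward; lengths in m; the calibration is good to about 2 mm. A picture is of the moment at which its call begins: read the wrist's pose just before it. camera_params takes no time and is no camera call; for the wrist camera it gives the pose at the moment of the call.
- order.hand_in(): hands the job in; it is judged then, once.
The state is a dict: "time": time; "q": joint angles; "joint_velocities": joint speeds; "joint_torque": joint torques, N m; "position": TCP position; "tool_rot": TCP orientation; "ft_force": force on the tool from outside, world axes, zero at the start; "moment": the same for the moment, N m; "grip_width": finger opening in m; "grip_force": force on a finger pad.
Only numpy, scipy, OpenCV 4.12 (cv2) and the standard library are available. Lean on these libraries where they do the work, as an engineer would, in place of code of your own. Each camera call takes 0.05 s, during which the arm holds its last target. There are 200 camera calls.

TASK

Set the lamp bar up on its desk stand: pick it up, lay it across the narrow rubber-topped brass ridge, in line with the stand and right way up, and shift it along until it balances level there by itself, clear of both rubber catch posts, then let go. The battery pack inside can sit anywhere, so the balance point is seldom the middle and has to be found by feel. Handle it gently, do not push or press hard on the stand, and leave the mug, phone and note block where they are.

Things in the scene. Friction and masses are not known exactly. Their poses are not given: they have to be found in the camera images.
- bar: Aluminium lamp bar, 360 long x 34 wide x 20 high, both ends alike with black caps, a black touch dot at the middle of its top; starts flat on the desk. Origin: centre of its underside; x along it, y across, z up through the dot. Mass 0.23 to 0.33 kg. A battery pack fixed inside, out of sight, puts its centre of mass up to 62 mm from the middle, either way along x
- stand: Dark steel base plate of the balance stand, 270 x 70 x 12, fixed to the desk. Origin: centre of its underside, at desk height; x along its length (the line of the two catch posts), z up. The brass ridge stands on its middle
- ridge: Brass ridge on the middle of the stand, topped by two black rubber lips side by side. Origin at the centre of its foot, 12 mm above the desk, axes as the stand's. 34 x 34 up to 42 mm above the desk, then 32 wide (across), 20 long to 55 mm and 12 long to the crest at 68 mm. The lips give about 0.2 mm under the bar. More than 15 N on the stand harms it
- crest (a point): Centre of the ridge's top, 68 mm above the desk; axes as the stand's. The rubber-lipped top is 12 along the stand's x and 32 across: the bar stays level only while its centre of mass is over it, within about 5 mm of this point along x; it rocks for about a second after release
- post_a: Catch post on the stand at its x = +115: a 14 mm rod with a black rubber pad 16 (along x) x 44 (across). Origin at the rod's foot, 12 mm above the desk; pad top 58 mm above the desk, 10 mm lower than the crest. An out-of-balance bar tips about 0.08 rad and stays lying on the ridge and one pad
- post_b: Catch post on the stand at its x = -115: a 14 mm rod with a black rubber pad 16 (along x) x 44 (across). Origin at the rod's foot, 12 mm above the desk; pad top 58 mm above the desk, 10 mm lower than the crest. An out-of-balance bar tips about 0.08 rad and stays lying on the ridge and one pad
- mug: White mug, 80 across, 95 high, handle on its +y side; origin at the centre of its underside. Leave alone
- phone: Black phone lying flat, 150 x 72 x 9, origin at the centre of its underside, x along its length. Leave alone
- notes: Yellow note block, 76 x 76 x 30; origin at the centre of its underside. Leave alone

How it is judged:
On the way, in this order (a step that is already met when the one before it is completed fails the run):
1. the bar is lifted off the desk (height (world z) of bar above 0.03 m and contact force between bar and ridge below 0.1 N), for 0.1 s.
2. the bar bears on the ridge (contact force between bar and ridge above 0.8 N), for 0.2 s.
At the end, for the whole second after the job is handed in: the bar lies on the ridge alone, level within 0.04 rad (2.3 degrees), dot side up, its underside at crest height (-4 to +5 mm at its middle), its middle line within 17 mm of the crest's centre sideways, in line with the stand within 0.2 rad, at rest (angle between bar's own z axis and vertical below 0.04 rad and z of bar in the frame of crest between -0.004 and 0.005 m and y of bar in the frame of crest between -0.017 and 0.017 m and angle between the x axis of bar and the x axis of stand, either way round below 0.2 rad and contact force between bar and ridge above 1 N and linear speed of bar below 0.01 m/s and angular speed of bar below 0.05 rad/s); the robot touches nothing.
It fails at once if the stand is pushed or pressed with more than 15 N (contact force between anything else and stand above 15 N).
It fails at once if the mug is moved more than 10 mm (distance of mug from where it was at the start of the episode above 0.01 m).
It fails at once if the phone is moved more than 10 mm (distance of phone from where it was at the start of the episode above 0.01 m).
It fails at once if the note block is moved more than 10 mm (distance of notes from where it was at the start of the episode above 0.01 m).
It also fails if it takes over 51 s, if anything falls off the work surface, if the arm or the gripper's body presses on something with over 40 N, if the wrist force passes 120 N, or if a joint passes its speed limit or range.

## Working session

There is one attempt and no reset: what is moved stays moved. The work goes in short steps, Python scripts to look and compute and a tool call to move; the robot and the scene stay as the last step left them, time stands still between calls to the robot, and variables do not carry over. Pictures are saved under pics/ and viewed, at most 10 in all, crops included, and the job is handed in when it is done.

Besides the shell and the picture viewer there is one more tool, called after "Request:" by a JSON object that holds its "op" and its "data", one argument or row to a line. arm_command: Moves the arm, as the interface text tells. Its arguments: {"type":"object","properties":{"deltas":{"type":"array"},"newtons":{"type":"number"}},"required":["deltas"]}

```bash
mkdir -p pics; cat > h.py <<'E'
import numpy as np, cv2
from rig import status, imaging, order
def cam(n):
    p=imaging.camera_params(n); im,d=imaging.camera(n); return im,d,p
def world(p,uv,d=None,z=None):
    K=np.array(p["intrinsics"],float); T=np.linalg.inv(np.array(p["camera_from_world"]))
    uv=np.atleast_2d(np.array(uv,float))
    s=cv2.undistortPoints(uv[:,None],K,np.array([p["k1"],0,0,0.]))[:,0]
    r=np.c_[s[:,0],-s[:,1],-np.ones(len(s))]
    if d is not None: return (r*np.array(d)[:,None])@T[:3,:3].T+T[:3,3]
    w=r@T[:3,:3].T; return T[:3,3]+w*((z-T[2,3])/w[:,2])[:,None]
def cloud(p,d):
    v,u=np.mgrid[:d.shape[0],:d.shape[1]]
    X=world(p,np.c_[u.ravel(),v.ravel()],d.ravel()); X[d.ravel()==0]=np.nan
    return X.reshape(d.shape+(3,))
def save(n,im): cv2.imwrite("pics/"+n,im[...,::-1])
E
python3 - <<'E'
from h import *
im,d,p=cam("top"); save("top.png",im); np.savez("top.npz",im=im,d=d)
im2,d2,p2=cam("scene"); save("scene.png",im2)
X=cloud(p,d); print(np.nanmin(X,(0,1)),np.nanmax(X,(0,1)))
print(p["k1"],p["camera_from_world"]); print(status.get_obs())
E
```

```text
[-0.37627311 -1.76897362 -0.77431979] [1.71391083 1.56560552 0.61372479]
0.03498327187773931 [[ 0.00732139 -0.99959639  0.02744914 -0.02897884]
 [ 0.99924086  0.00836362  0.03804931 -0.58383074]
 [-0.03826352  0.02714972  0.99889879 -1.3013622 ]
 [ 0.          0.          0.          1.        ]]
{'time': 0.1, 'q': array([ 1.00249442e+00,  5.28362740e-01,  1.43375712e+00, -1.00929597e-05,
        1.18139998e+00, -1.78508541e-01]), 'joint_velocities': array([-0.00044835, -0.00308667, -0.00279427, -0.00037426,  0.00144161,
        0.00060327]), 'joint_torque': array([-4.51093265e-04, -4.40988421e+01, -1.77149910e+01,  6.34901575e-02,
        5.33980213e-02, -2.52975599e-05]), 'position': array([0.23712318, 0.57756862, 0.22168134]), 'tool_rot': array([ 1.93663200e-01,  9.81067600e-01, -8.98893884e-04, -3.47161675e-04]), 'ft_force': array([ 0.30170072, -0.16283196, -0.52070364]), 'moment': array([ 0.02090114,  0.04889613, -0.0146637 ]), 'grip_force': 0.0, 'grip_width': 0.08684545137084955}
```

View pics/top.png

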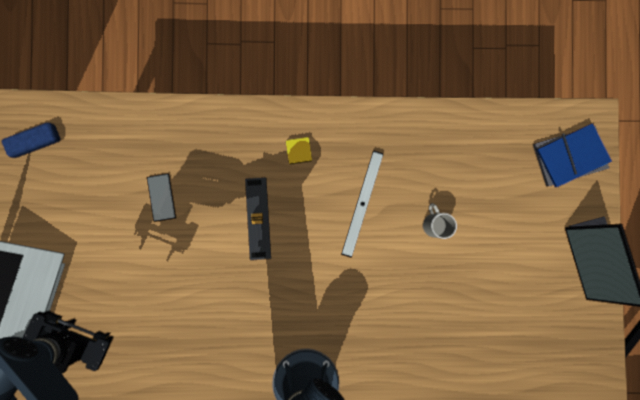

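View pics/scene.png

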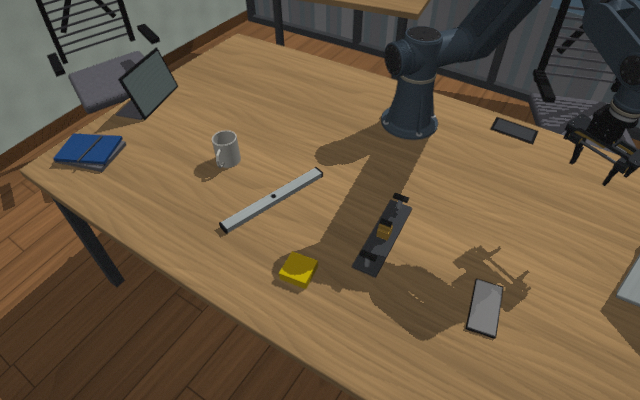

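The top view shows the bar with its dot near (362,203) and ends near (378,151) and (347,256). The stand is centred near (258,218), with its pads near (257,182) and (260,255), the mug is at (440,225) and the notes at (299,150).

```bash
python3 - <<'E'
from h import *
f=np.load("top.npz"); im,d=f["im"],f["d"]; p=imaging.camera_params("top"); X=cloud(p,d)
# bar incl. caps: height>10mm, in window
def rect(m,z,name):
    n,l,st,c=cv2.connectedComponentsWithStats(m.astype(np.uint8)); k=1+np.argmax(st[1:,4]); v,u=np.where(l==k)
    W=world(p,np.c_[u,v],z=z)[:,:2]; r=cv2.minAreaRect((W*1000).astype(np.float32))
    b=cv2.boxPoints(r); print(name,len(u),np.round(W.mean(0),4),r)
def win(u0,u1,v0,v1):
    m=np.zeros(im.shape[:2],bool); m[v0:v1,u0:u1]=1; return m
h=X[...,2]
w=win(330,395,140,270)
print("desk h",np.nanmedian(h[300:330,420:500]),"bar h",h[230,354],h[175,370])
rect(w&(h>0.010),.02,"bar depth")
s=im.max(2).astype(int)-im.min(2)
rect(w&(s<40)&(im.max(2)>120),.02,"bar silver")
g=im.max(2)
dm=win(355,370,195,212)&(g<80); v,u=np.where(dm); print("dot",len(u),world(p,[[u.mean(),v.mean()]],z=.02))
w=win(238,280,165,272)
rect(w&(h>0.006),.012,"stand")
rect(w&(h>0.045)&(np.mgrid[:400,:640][0]<200),.058,"padfar")
rect(w&(h>0.045)&(np.mgrid[:400,:640][0]>235),.058,"padnear")
m=w&(h>0.06); v,u=np.where(m); print("crest",len(u),world(p,[[u.mean(),v.mean()]],z=.068), h[m].max())
mg=win(415,465,185,245)&(h>.03); print("mug",X[mg].min(0),X[mg].max(0))
save("crop.png",cv2.resize(im[165:272,230:290],None,fx=5,fy=5,interpolation=cv2.INTER_CUBIC))
E
```

```text
desk h -0.0009023100381315707 bar h 0.021883584624663444 0.02166387787467272
bar depth 1144 [ 0.5826 -0.1798] ((583.704345703125, -179.78485107421875), (35.269195556640625, 361.3059997558594), 73.05441284179688)
bar silver 1152 [ 0.5834 -0.1803] ((584.8934326171875, -180.4914093017578), (36.85636901855469, 350.300048828125), 72.92131805419922)
dot 8 [[ 0.58528717 -0.18093596  0.02      ]]
stand 1712 [0.5317 0.1631] ((532.2239990234375, 163.7275848388672), (268.70806884765625, 71.857177734375), 3.9855711460113525)
padfar 74 [0.6466 0.1721] ((646.6123657226562, 172.10830688476562), (15.96643352508545, 41.192996978759766), 0.6082559823989868)
padnear 77 [0.4183 0.1548] ((418.4093017578125, 154.8526611328125), (15.73253059387207, 44.15690612792969), 0.21975086629390717)
crest 63 [[0.53807348 0.1637973  0.068     ]] 0.07084678541055411
mug [ 0.4758284  -0.46455512  0.03002899] [ 0.58345945 -0.38240332  0.10080701]
```

View pics/crop.png

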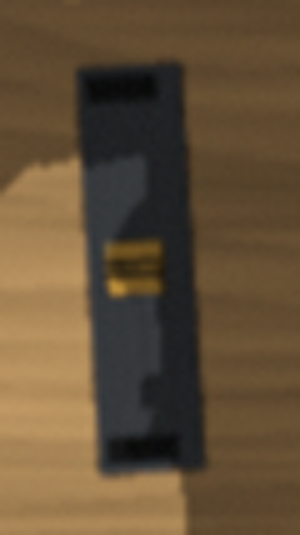

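The pads are 229 mm apart (230 expected) and the bar measures 361 x 35 mm, so the measurements agree. I'll move to above the bar.

Request:
{"op": "arm_command", "data": {
  "deltas": [1, -0.04, -0.038, 0, 0, 1, -0.04, -0.038, 0, 0, 1, -0.04, -0.038, 0, 0, 1, -0.04, -0.038, 0, 0, 1, -0.04, -0.038, 0, 0, 1, -0.04, -0.038, 0, 0, 1, -0.04, -0.038, 0, 0, 1, -0.04, -0.038, 0, 0, 1, -0.04, -0.038, 0, 0, 1, -0.04, -0.038, 0, 0, 1, -0.04, -0.038, 0, 0, 1, -0.04, -0.038, 0, 0]
}}

```text
time: 1.6
position: [0.5085, -0.0278, 0.2223]
tool_rot: [0.194, 0.981, 0.0, -0.0]
ft_force: [1.2, 0.6, 0.3]
grip_width: 0.0869
grip_force: 0.0
```

Request:
{"op": "arm_command", "data": {
  "deltas": [1, -0.04, -0.038, 0.02, 0, 1, -0.04, -0.038, 0.02, 0, 1, -0.05, 0, 0.02, -0.094, 1, 0, 0, 0, 0, 1, 0, 0, 0, 0]
}}

```text
time: 2.22
position: [0.5985, -0.1452, 0.1618]
tool_rot: [0.148, 0.989, 0.0, -0.001]
ft_force: [0.8, 1.3, 0.1]
grip_width: 0.0866
grip_force: 0.0
```

```bash
cat >> h.py <<'E'
from scipy.spatial.transform import Rotation as R
def pose():
    o=status.get_obs(); M=R.from_quat(o["tool_rot"]).as_matrix(); return o,np.array(o["position"]),M
def show():
    o,P,M=pose(); print("t",o["time"],"P",P.round(4),"yaw_y",round(np.arctan2(M[1,1],M[0,1]),4),"z",M[:,2].round(3),"F",o["ft_force"].round(2),"M",o["moment"].round(3),"w",round(o["grip_width"],4),"gf",o["grip_force"])
    return o,P,M
def avg(n):
    a=[]
    for i in range(n):
        o=status.get_obs(); a.append(np.r_[o["ft_force"],o["moment"]]); imaging.camera("wrist")
    a=np.array(a); print("mean",a.mean(0).round(4),"sd",a.std(0).round(4)); return a.mean(0)
E
python3 - <<'E'
from h import *
o,P,M=show(); im,d,p=cam("wrist"); save("w1.png",im); X=cloud(p,d); h=X[...,2]
s=im.max(2).astype(int)-im.min(2)
near=(np.hypot(X[...,0]-.585,X[...,1]+.18)<.2)
m=near&(h>.013)&(h<.03)
n,l,st,c=cv2.connectedComponentsWithStats(m.astype(np.uint8)); k=1+np.argmax(st[1:,4]); v,u=np.where(l==k)
W=world(p,np.c_[u,v],z=.02)[:,:2]; print(st[k],cv2.minAreaRect((W*1000).astype(np.float32)))
m2=(l==k)&(im.max(2)<70)&(np.hypot(X[...,0]-.585,X[...,1]+.18)<.05)
v,u=np.where(m2); print("dot",len(u),u.mean(),v.mean(),world(p,[[u.mean(),v.mean()]],z=.02))
np.save("bias.npy",avg(4))
E
```

```text
t 2.225 P [ 0.5985 -0.1452  0.1618] yaw_y 1.2746 z [-0.002  0.001 -1.   ] F [0.78 1.32 0.08] M [-0.013  0.003 -0.011] w 0.0866 gf 0.0
[ 262    0   43  266 8635] ((548.9940185546875, -170.77783203125), (34.99064636230469, 275.2743225097656), 73.07218170166016)
dot 129 287.5736434108527 185.0 [[ 0.5852994  -0.18248344  0.02      ]]
mean [0.1095 0.1642 0.0835 0.0032 0.0315 0.0052] sd [0.5199 0.4546 0.8111 0.0398 0.0308 0.0199]
```

View pics/w1.png

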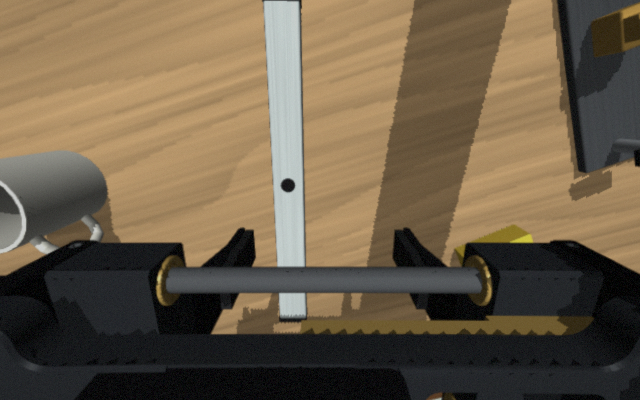

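The wrist view shows the dot at (288,185), which casts to (0.585, -0.182) and agrees with the top view. I'll descend, grip and lift.

Request:
{"op": "arm_command", "data": {
  "deltas": [1, 0.002, -0.039, 0, 0, 1, 0, 0, 0.05, 0, 1, 0, 0, 0.05, 0, 1, 0, 0, 0.035, 0, 1, 0, 0, 0.015, 0, 1, 0, 0, 0.006, 0, 1, 0, 0, 0, 0],
  "newtons": 40
}}

```text
time: 3.35
position: [0.587, -0.1827, 0.0076]
tool_rot: [0.147, 0.989, -0.0, 0.001]
ft_force: [-0.3, -0.1, 0.4]
grip_width: 0.0867
grip_force: 0.0
```

Request:
{"op": "arm_command", "data": {
  "deltas": [-0.5, 0, 0, 0, 0, -0.5, 0, 0, 0, 0, -0.5, 0, 0, 0, 0, -0.5, 0, 0, 0, 0],
  "newtons": 40
}}

```text
time: 3.85
position: [0.5864, -0.1826, 0.0068]
tool_rot: [0.147, 0.989, -0.0, 0.0]
ft_force: [0.0, 0.2, 0.1]
grip_width: 0.0548
grip_force: 0.0
```

Request:
{"op": "arm_command", "data": {
  "deltas": [-1, 0, 0, 0, 0, -1, 0, 0, 0, 0, -1, 0, 0, 0, 0, -1, 0, 0, 0, 0, -1, 0, 0, -0.02, 0, -1, 0, 0, -0.03, 0, -1, 0, 0, -0.04, 0, -1, 0, 0, 0, 0, -1, 0, 0, 0, 0],
  "newtons": 40
}}

```text
time: 4.97
position: [0.5856, -0.1821, 0.0965]
tool_rot: [0.147, 0.989, 0.0, -0.0]
ft_force: [0.2, -0.3, -3.4]
grip_width: 0.0338
grip_force: 40.0
```

```bash
python3 - <<'E'
from h import *
o,P,M=show(); a=avg(30)-[0,0,0,*np.load("bias.npy")[3:]*0]
im,d,p=cam("wrist"); save("w2.png",im); X=cloud(p,d)
# world moment about TCP: bar x axis b; com offset s along b: M = s*b x (0,0,Fz)
b=np.array([M[1,1],-M[0,1],0]); c=np.cross(b,[0,0,a[2]]); print("b",b,"s",a[3:]@c/(c@c),"Fz",a[2])
h=X[...,2]; s=im.max(2).astype(int)-im.min(2)
m=(s<40)&(im.max(2)>130)&(h>.03)&(h<.16); m[240:]=0
Q=X[m]-P; t=Q@b; w=Q@M[:,1]; k=abs(w)<.017; print(k.sum(),t[k].min(),t[k].max(),"slope",np.polyfit(t[k],Q[k,2],1)); 
E
```

```text
t 4.975 P [ 0.5856 -0.1821  0.0965] yaw_y 1.2751 z [-0.001  0.    -1.   ] F [ 0.22 -0.29 -3.38] M [ 0.025 -0.023 -0.014] w 0.0338 gf 39.999030232429504
mean [ 4.7300e-02 -1.8670e-01 -2.5735e+00 -3.0000e-04 -2.6700e-02 -6.7000e-03] sd [0.4674 0.5093 0.5187 0.0263 0.034  0.0299]
b [ 0.95659711 -0.29141369  0.        ] s -0.009965017976015974 Fz -2.5734621382467164
15620 -0.12735202723516273 -0.008233437427431208 slope [0.00055629 0.01372594]
```

View pics/w2.png

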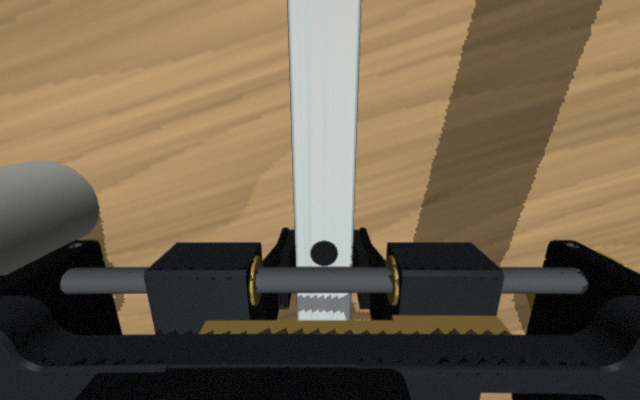

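The bar is held level with the dot at (324,253), between the fingers. The wrist moment puts the centre of mass about 10 mm toward the robot from the grasp. I'll carry it over the crest.

Request:
{"op": "arm_command", "data": {
  "deltas": [-1, 0.008, 0.018, -0.01, 0, -1, 0.018, 0.04, -0.01, 0, -1, 0.02, 0.046, 0, 0, -1, 0.021, 0.046, 0, 0, -1, 0.021, 0.046, 0, 0, -1, 0.02, 0.046, 0, 0, -1, 0.018, 0.041, 0, 0, -1, 0.0155, 0.0357, 0, 0, -1, 0, 0, 0, -0.12, -1, 0, 0, 0, -0.12, -1, 0, 0, 0, -0.129, -1, 0, 0, 0, 0]
}}

```text
time: 8.02
position: [0.5431, 0.1646, 0.1172]
tool_rot: [-0.036, 0.999, 0.0, 0.0]
ft_force: [0.7, -0.5, -2.4]
grip_width: 0.0335
grip_force: 40.0
```

```bash
python3 - <<'E'
from h import *
o,P,M=show(); im,d,p=cam("top"); save("t2.png",cv2.resize(im[140:290,200:400],None,fx=3,fy=3))
b=np.array([M[1,1],-M[0,1],0]); X=cloud(p,d)
C=np.array([.533,.1636,.068]); t=C+.010*b-P; print("to go x,y tool",t@M[:,0],t@M[:,1])
a=avg(15)
c=np.cross(b,[0,0,-2.57]); print("s",a[3:]@c/(c@c))
E
```

```text
t 8.025 P [0.5431 0.1646 0.1172] yaw_y 1.6434 z [ 0.  0. -1.] F [ 0.69 -0.53 -2.41] M [ 0.086 -0.047 -0.047] w 0.0335 gf 39.99832034111023
to go x,y tool 0.00011080565051261688 -0.00031872634181384456
mean [-0.015   0.0389 -2.3662  0.0339 -0.0131  0.0024] sd [0.5238 0.3596 0.4111 0.022  0.0218 0.0215]
s -0.006021752893258445
```

Request:
{"op": "arm_command", "data": {
  "deltas": [-1, 0, 0, 0.02, 0, -1, 0, 0, 0.015, 0, -1, 0, 0, 0.005, 0, -1, 0, 0, 0.001, 0, -1, 0, 0, 0, 0, -1, 0, 0, 0, 0]
}}

```text
time: 9.57
position: [0.5442, 0.1637, 0.076]
tool_rot: [-0.037, 0.999, 0.0, 0.001]
ft_force: [0.1, -0.2, -2.6]
grip_width: 0.0335
grip_force: 40.0
```

Request:
{"op": "arm_command", "data": {
  "deltas": [-1, 0, 0, 0.0005, 0, -1, 0, 0, 0.0005, 0, -1, 0, 0, 0, 0]
}}

```text
time: 9.95
position: [0.5438, 0.1636, 0.0746]
tool_rot: [-0.037, 0.999, 0.0, 0.0]
ft_force: [-1.7, -0.7, -2.8]
grip_width: 0.0337
grip_force: 40.0
```

```bash
python3 - <<'E'
from h import *
show(); avg(4); show()
E
```

```text
t 9.95 P [0.5438 0.1636 0.0746] yaw_y 1.644 z [ 0.  0. -1.] F [-1.69 -0.71 -2.76] M [0.042 0.046 0.034] w 0.0337 gf 39.9991911649704
mean [-0.4932 -0.5278 -2.2276  0.0268  0.0214 -0.0062] sd [0.6978 0.19   0.5273 0.0526 0.0227 0.0287]
t 10.15 P [0.5438 0.1636 0.0746] yaw_y 1.644 z [ 0.  0. -1.] F [ 0.16 -0.5  -2.84] M [ 0.011  0.009 -0.013] w 0.0335 gf 39.99918043613434
```

Not touching yet, so I'll lower it in small steps.

Request:
{"op": "arm_command", "data": {
  "deltas": [-1, 0, 0, 0.0005, 0, -1, 0, 0, 0.0005, 0, -1, 0, 0, 0, 0]
}}

```text
time: 10.52
position: [0.5439, 0.1636, 0.074]
tool_rot: [-0.037, 0.999, -0.0, 0.0]
ft_force: [-1.3, 0.1, 3.3]
grip_width: 0.0332
grip_force: 40.0
```

```bash
python3 - <<'E'
from h import *
show(); avg(5)
E
```

```text
t 10.525 P [0.5439 0.1636 0.074 ] yaw_y 1.644 z [ 0. -0. -1.] F [-1.34  0.05  3.31] M [ 0.032  0.305 -0.025] w 0.0332 gf 40.00045895576477
mean [-1.0934e+00 -1.1820e-01  4.2976e+00 -2.2000e-03  2.9120e-01 -2.3300e-02] sd [0.4351 0.5678 0.8011 0.0312 0.0341 0.021 ]
```

Contact now, with about 7 N on the ridge. I'll ease off, release gently to a small gap so the fingers still guard the bar, and look.

Request:
{"op": "arm_command", "data": {
  "deltas": [-1, 0, 0, -0.0006, 0, -1, 0, 0, 0, 0, 0.1, 0, 0, 0, 0, 0.1, 0, 0, 0, 0, 0.1, 0, 0, 0, 0, 0.1, 0, 0, 0, 0, 0.1, 0, 0, 0, 0, 0.1, 0, 0, 0, 0, 0.1, 0, 0, 0, 0, 0.1, 0, 0, 0, 0]
}}

```text
time: 12.02
position: [0.5438, 0.1636, 0.0742]
tool_rot: [-0.037, 0.999, -0.0, 0.0]
ft_force: [0.6, -0.3, 0.4]
grip_width: 0.0477
grip_force: 0.0
```

```bash
cat >> h.py <<'E'
def tilt(n=3):
    o,P,M=show(); b=np.array([M[1,1],-M[0,1],0]); sl=[]
    for i in range(n):
        im,d,p=cam("wrist"); X=cloud(p,d); h=X[...,2]; s=im.max(2).astype(int)-im.min(2)
        m=(s<40)&(im.max(2)>110)&(h>.06)&(h<.11); m[240:]=0
        Q=X[m]-P; t=Q@b; w=Q@M[:,1]; k=abs(w)<.03
        f=np.polyfit(t[k],Q[k,2],1); g=np.polyfit(t[k],w[k],1)
        print(k.sum(),"slope",f.round(4),"top z near t=-.06",(np.polyval(f,-.06)+P[2]).round(4),"lat fit",g.round(4))
    return im
E
python3 - <<'E'
from h import *
im=tilt(); save("w3.png",im)
im,d,p=cam("scene"); save("s3.png",cv2.resize(im[150:320,280:480],None,fx=4,fy=3.5))
E
```

```text
t 12.025 P [0.5438 0.1636 0.0742] yaw_y 1.644 z [ 0. -0. -1.] F [ 0.57 -0.35  0.38] M [0.071 0.038 0.014] w 0.0477 gf 0.0
15684 slope [0.0018 0.0138] top z near t=-.06 0.0879 lat fit [-0.0007  0.0004]
15698 slope [0.0018 0.0138] top z near t=-.06 0.0879 lat fit [-0.0012  0.0004]
15692 slope [0.002  0.0139] top z near t=-.06 0.0879 lat fit [-0.0006  0.0004]
```

View pics/w3.png

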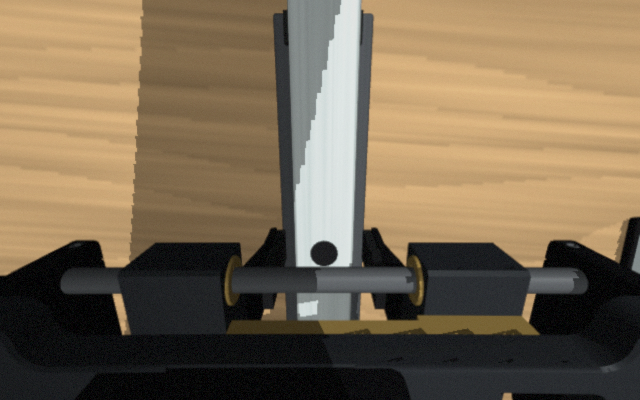

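View pics/s3.png

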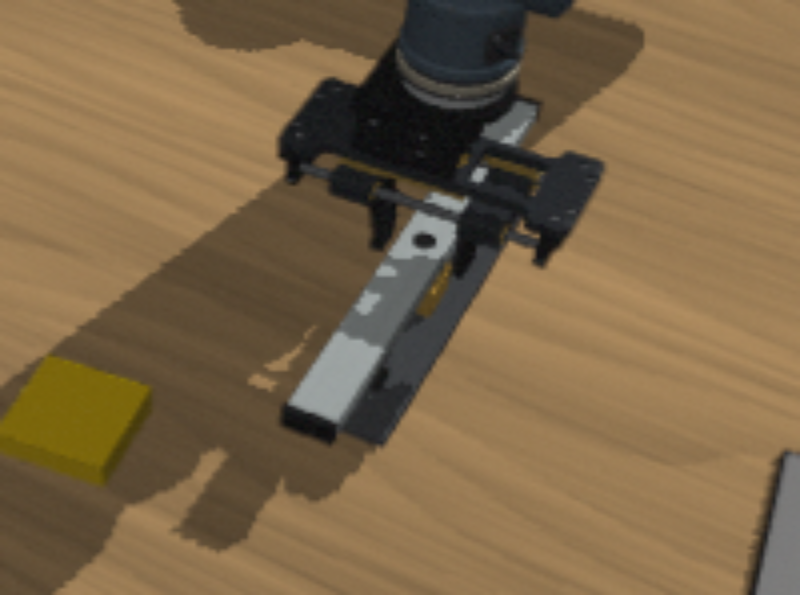

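The bar sits level (slope 0.002) with the fingers clear of it on both sides. The dot is at (324,253), in line with the stand. I'll open wide and rise.

Request:
{"op": "arm_command", "data": {
  "deltas": [0.6, 0, 0, 0, 0, 0.6, 0, 0, 0, 0, 0.6, 0, 0, -0.01, 0, 0.6, 0, 0, -0.03, 0, 0.6, 0, 0, -0.05, 0, 0.6, 0, 0, -0.05, 0, 0.6, 0, 0, 0, 0, 0.6, 0, 0, 0, 0, 0.6, 0, 0, 0, 0, 0.6, 0, 0, 0, 0, 0.6, 0, 0, 0, 0, 0.6, 0, 0, 0, 0]
}}

```text
time: 13.72
position: [0.5437, 0.1636, 0.2137]
tool_rot: [-0.037, 0.999, -0.0, -0.0]
ft_force: [0.3, -0.4, 0.0]
grip_width: 0.0699
grip_force: 0.0
```

```bash
python3 - <<'E'
from h import *
im=tilt(4); save("w4.png",im)
E
```

```text
t 13.725 P [0.5437 0.1636 0.2137] yaw_y 1.644 z [-0.001 -0.    -1.   ] F [ 0.29 -0.39  0.  ] M [ 0.021  0.016 -0.02 ] w 0.0699 gf 0.0
7970 slope [ 0.002  -0.1257] top z near t=-.06 0.0879 lat fit [-0.001   0.0004]
7970 slope [ 0.0021 -0.1257] top z near t=-.06 0.0879 lat fit [-0.0008  0.0004]
7970 slope [ 0.0018 -0.1257] top z near t=-.06 0.0879 lat fit [-0.0011  0.0004]
7965 slope [ 0.0018 -0.1257] top z near t=-.06 0.0879 lat fit [-0.0009  0.0004]
```

View pics/w4.png

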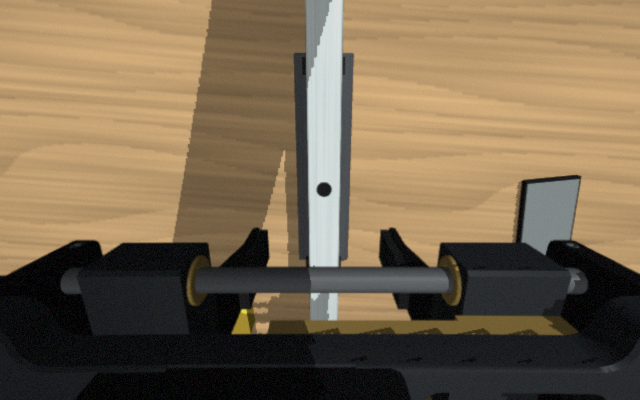

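The bar is steady and level, its top is at 0.088 m (crest height plus bar height), and it is in line with the stand, with the dot at (324,189). The arm is clear, so I'll hand in.

```bash
python3 -c "
from rig import order; print(order.hand_in())"
```

```text
the job is handed in; nothing more can be done
None
```

The lamp bar is balanced on the ridge, level within about 0.002 rad, dot side up and in line with the stand; the gripper is clear of it, and I handed the job in at about 14 s (no verdict came back).

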